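# Find the tin with the check weights by feel

## Robot

A 6-joint arm with a two-finger parallel gripper is mounted at the origin on a cart in front of the work surface, level with it; the furniture and walls round the work are solid. World frame = base frame: x ahead of the robot, y to its left, z up, the work surface at z = 0. Lengths are in m, angles in degrees, forces in N, time in s.
With the tool pointing down it reaches from about 0.275 to 0.85 m from the base axis. Payload 19 kg.
Tool frame: the origin (TCP) lies at the very end of the fingers, on their centre line; the grasp point (between the pads) lies 19 mm behind it; z points along the fingers, y is the line along which they close (so a half turn about z gives the same grasp; the last joint's range is limited). The gripper opens to 85 mm and grips with 20 to 120 N. Pads are 22 mm wide; open, the fingers measure 114 mm over their backs; the gripper's body (76 mm by 85 mm) begins 54 mm behind the grasp point. The pads swing forward as they close: fully open they stand 13 mm farther back than shut.
Start: joints at [56.436, 8.623, 82.357, -0, 89.026, -7.678], TCP at [0.251, 0.517, 0.231] pointing down, gripper open.
Joint ranges: [-160.23, 160.23], [-39.13, 120.54], [6.94, 153.29], [-79.49, 259.48], [9.18, 160.14], [-161.06, 161.06]. Speed limits (degrees/s): [108.29, 108.29, 127.2, 172.46, 172.46, 172.46].

## Interface

Orientations are given as a 3x3 rotation matrix whose columns are the frame's x, y, z axes.
In Python, from rig import observe, get_image, camera_model, sign_off, find_in, spot_point gives the robot as it stands.
- The arm moves only by the tool jog_arm, never from a script. Its argument "rows" is a list of rows, each a list of 3 entries, a list of its own where there are three numbers: the opening, from -1 (shut) to 1 (fully open), then the shift along the tool's x, y, z in units of 25 mm (1.0 is 25 mm), then the turn, a rotation vector about the tool's x, y, z in degrees. In form: [[claw, [dx, dy, dz], [wx, wy, wz]], ...]. A call has 1 to 10 rows; each row shifts and turns the commanded pose from where the row before left it, along the tool's axes as they then stand; what a row does not reach is not made up. A row lasts 1/12 s, in which the tool goes at most 41.7 mm and 7.16 degrees, less where a joint would pass 70% of its speed; a pose out of reach is approached as far as the arm can. A call is refused whole if a number of a shift passes 1 or a number of a turn 7.16, either way. A call with a gripper value outside its range is refused whole. The fingers move at their own pace and stop on an object; the grip force is fixed at half the most. Time passes only in rows, so rows that do not move let the fingers close. It gives the time, the measured TCP pose, the force, the opening and the grip force at its end, in the units of the state.
- observe(): the state, without advancing time (a new reading comes with each control period).
- get_image(name): name is "scene" or "side" or "wrist"; returns the picture (384x512x3 uint8, red, green, blue); there is no depth.
- camera_model(name): a dict with "fx", "fy", "cx", "cy" (pixels), "eye" and "attitude" of the camera in the world; the wrist camera has in their place "mount" (4x4, takes a point from camera to tool coordinates, whose origin is the TCP and whose axes are the flange's). Camera axes: x right, y up, looking along -z (the intrinsics and any distortion apply to the point x, -y, -z); pixel columns grow to the right and rows downward; lengths in m; the calibration is good to about 2 mm. A picture is of the moment at which its call begins: read the wrist's pose just before it. camera_model takes no time and is no camera call.
- sign_off(): hands the job in; it is judged then, once.
Trained networks look in the newest picture that a camera, given by its name, has taken for a name from the list of things; names that differ only in an ending like _2 or _b are one class to them, and where a whole thing is asked for, a point or a joint stands for the part that bears it (a point fixed in the world has none). Each returns a list of dicts, best first, with "confidence" (0 to 1); they miss things now and then, are a little off and sometimes report something else, mostly with a low value. They report only what shows in the picture. A call takes as long as a camera call. They do not tell look-alikes from the thing itself.
- find_in(camera, thing): "extent" ([left, top, right, bottom] in pixels, round what is visible of it).
- spot_point(camera, thing): "uv" ([column, row] in pixels: a listed point, or the origin of a listed thing).
The state is a dict: "t": time; "q": joint angles; "dq": joint speeds; "joint_efforts": joint torques, N m; "ee_pos": TCP position; "tcp_rot": TCP orientation; "wrist_force": force on the tool from outside, world axes, zero at the start; "wrist_torque": the same for the moment, N m; "width": opening from 0.0 (shut) to 1.0 (fully open); "finger_force": force on a finger pad.
Only numpy, scipy, OpenCV 4.12 (cv2) and the standard library are available. Lean on these libraries where they do the work, as an engineer would, in place of code of your own. Each camera call takes 0.05 s, during which the arm holds its last target. There are 200 camera calls.

## Task

One of the three identical tins in the rack holds the scale's check weights and is clearly the heaviest. Flip the red-knobbed cam lever all the way back so that the retaining bar slides off the lids, then heft the tins one at a time, starting with the one next to the lever and working along the row, lifting each straight up clear of the rack and setting it back upright on its own square. Finish holding the heaviest tin up level in the gripper, at least 12 cm above the rack, with the other two standing on their squares; do not let go of it, and do not knock any of the cups around.

Things in the scene. Friction and masses are not known exactly. Their poses are not given: they have to be found in the camera images.
- rack: fixed wooden-based tin rack; origin on the table below the middle square. x to its back (away from the robot, yaw up to 0.2 rad), y along the row to the lever end (left), z up. Plate x -55 to 95, y -205 to 245 mm, top at z = 8 mm, where the tins stand. Metal strip behind the tins at x 44 to 50, 17 mm high; guide rails along x at y = 180 and -180 mm, 18 mm high
- bar_mid (a point): middle of the underside of the steel retaining bar, 64 mm above the table, 4 mm above the lids; bar 25 mm (x) by 372 mm (y), 10 mm thick, with a post at each end down to the guide rail. Lever forward: at rack x = 17 mm, so no tin can be lifted; lever fully back: at rack x = 62 mm, clear behind the tins
- slot_1 (a point): middle of the first dark 74 mm square on the rack's top face, the one next to the lever: 105 mm along the rack's +y from its origin, 8 mm above the table
- slot_2 (a point): middle of the middle dark square, over the rack's origin, 8 mm above the table
- slot_3 (a point): middle of the last dark square, farthest from the lever: 105 mm along the rack's -y, 8 mm above the table
- cam_lever (a joint): cam lever, rad: 0 = leaning 0.7 rad to the front, bar over the lids; 1.4 = its stop, leaning 0.7 rad back, bar drawn clear (32 mm per rad). Pivots about rack y at rack x = 0, y = 212, z = 50 mm; stays where left; takes about 5 N at the knob. Push the knob to rack +x with closed fingers. Starts at 0 to 0.15
- lever_knob (a point): centre of the red ball knob, 26 mm in diameter, 90 mm from the pivot at the end of a 10 mm steel rod
- tin_1: one of three closed identical grey tins: 65 mm deep (x) plus a 5 mm lid lip at the front, 64 mm wide (y), 52 mm high; origin mid-underside, z up. On the first square, next to the lever, yaw within 0.06 rad of the rack's. Weighs 0.15 to 0.7 kg; the right one (varies) is at least 0.2 kg heavier than the others, check_weights_c0 being shut inside. Grip across the 64 mm width from above.
- tin_2: one of three closed identical grey tins: 65 mm deep (x) plus a 5 mm lid lip at the front, 64 mm wide (y), 52 mm high; origin mid-underside, z up. On the middle square, yaw within 0.06 rad of the rack's. Weighs 0.15 to 0.7 kg; the right one (varies) is at least 0.2 kg heavier than the others, check_weights_c0 being shut inside. Grip across the 64 mm width from above.
- tin_3: one of three closed identical grey tins: 65 mm deep (x) plus a 5 mm lid lip at the front, 64 mm wide (y), 52 mm high; origin mid-underside, z up. On the last square, farthest from the lever, yaw within 0.06 rad of the rack's. Weighs 0.15 to 0.7 kg; the right one (varies) is at least 0.2 kg heavier than the others, check_weights_c0 being shut inside. Grip across the 64 mm width from above.
- cup_15: white cupping bowl, black inside, 92 mm in diameter and 60 mm high, standing loose at the right front of the rack, towards the robot; origin at the middle of its underside. Must not be knocked or shifted
Things that resemble listed ones, but are neither listed nor needed, are in the scene too. Leave any pink or turquoise look-alike of the tin_2 alone.

How it is judged (in metres and radians):
On the way, in this order (a step that is already met when the one before it is completed fails the run):
1. the cam lever is flipped all the way back (value of joint cam_lever above 1.25 rad), for 0.2 s.
2. the tin on the first (lever-end) square is hefted: held by the fingers, clear of the rack, above its square (horizontal distance between tin_1 and slot_1 below 0.045 m and z of tin_1 in the frame of rack above 0.018 m and contact force between tin_1 and the fingers above 1 N and contact force between tin_1 and rack below 0.1 N), for 0.2 s.
3. the tin on the middle square is hefted: held by the fingers, clear of the rack, above its square (horizontal distance between tin_2 and slot_2 below 0.045 m and z of tin_2 in the frame of rack above 0.018 m and contact force between tin_2 and the fingers above 1 N and contact force between tin_2 and rack below 0.1 N), for 0.2 s.
4. the tin on the last square is hefted: held by the fingers, clear of the rack, above its square (horizontal distance between tin_3 and slot_3 below 0.045 m and z of tin_3 in the frame of rack above 0.018 m and contact force between tin_3 and the fingers above 1 N and contact force between tin_3 and rack below 0.1 N), for 0.2 s.
At the end, for the whole second after the job is handed in: heaviest tin held still in the fingers, underside over 115 mm above the table, level within 0.25 rad, touching neither rack nor tins; the other two at rest upright (0.1 rad) on the rack, each within 25 mm of its square's middle; lever still back (over 1.2 rad) (((distance between check_weights_c0 and tin_1 below 0.045 m and z of tin_1 in the frame of rack above 0.115 m and angle between tin_1's own z axis and vertical below 0.25 rad and linear speed of tin_1 below 0.05 m/s and contact force between tin_1 and the fingers above 2 N and contact force between tin_1 and rack below 0.1 N and contact force between tin_1 and tin_2 below 0.1 N and contact force between tin_1 and tin_3 below 0.1 N and (horizontal distance between tin_2 and slot_2 below 0.025 m and z of tin_2 in the frame of rack below 0.013 m and angle between tin_2's own z axis and vertical below 0.1 rad and linear speed of tin_2 below 0.03 m/s) and (horizontal distance between tin_3 and slot_3 below 0.025 m and z of tin_3 in the frame of rack below 0.013 m and angle between tin_3's own z axis and vertical below 0.1 rad and linear speed of tin_3 below 0.03 m/s)) or (distance between check_weights_c0 and tin_2 below 0.045 m and z of tin_2 in the frame of rack above 0.115 m and angle between tin_2's own z axis and vertical below 0.25 rad and linear speed of tin_2 below 0.05 m/s and contact force between tin_2 and the fingers above 2 N and contact force between tin_2 and rack below 0.1 N and contact force between tin_2 and tin_1 below 0.1 N and contact force between tin_2 and tin_3 below 0.1 N and (horizontal distance between tin_1 and slot_1 below 0.025 m and z of tin_1 in the frame of rack below 0.013 m and angle between tin_1's own z axis and vertical below 0.1 rad and linear speed of tin_1 below 0.03 m/s) and (horizontal distance between tin_3 and slot_3 below 0.025 m and z of tin_3 in the frame of rack below 0.013 m and angle between tin_3's own z axis and vertical below 0.1 rad and linear speed of tin_3 below 0.03 m/s)) or (distance between check_weights_c0 and tin_3 below 0.045 m and z of tin_3 in the frame of rack above 0.115 m and angle between tin_3's own z axis and vertical below 0.25 rad and linear speed of tin_3 below 0.05 m/s and contact force between tin_3 and the fingers above 2 N and contact force between tin_3 and rack below 0.1 N and contact force between tin_3 and tin_1 below 0.1 N and contact force between tin_3 and tin_2 below 0.1 N and (horizontal distance between tin_1 and slot_1 below 0.025 m and z of tin_1 in the frame of rack below 0.013 m and angle between tin_1's own z axis and vertical below 0.1 rad and linear speed of tin_1 below 0.03 m/s) and (horizontal distance between tin_2 and slot_2 below 0.025 m and z of tin_2 in the frame of rack below 0.013 m and angle between tin_2's own z axis and vertical below 0.1 rad and linear speed of tin_2 below 0.03 m/s))) and value of joint cam_lever above 1.2 rad); the arm keeps its last pose, push and grip.
It fails at once if the loose cup is shifted by more than 20 mm (distance of cup_15 from where it was at the start of the episode above 0.02 m).
It fails at once if a tin is tipped by more than 0.6 rad (angle between any of tin_1, tin_2, tin_3's own z axis and vertical above 0.6 rad).
It also fails if it takes over 67 s, if anything falls off the work surface, if the arm or the gripper's body presses on something with over 40 N, if the wrist force passes 120 N, or if a joint passes its speed limit or range.

## Working session

There is one attempt and no reset: what is moved stays moved. The work goes in short steps, Python scripts to look and compute and a tool call to move; the robot and the scene stay as the last step left them, time stands still between calls to the robot, and variables do not carry over. Pictures are saved under pics/ and viewed, at most 10 in all, crops included, and the job is handed in when it is done.

Besides the shell and the picture viewer there is one more tool, called after "Request:" as a command line: name --argument value ..., lists and objects as JSON in quotes. jog_arm: Moves the arm, as the interface text tells. Its arguments: {"type":"object","properties":{"rows":{"type":"array","items":{"type":"array"}}},"required":["rows"]}

```bash
mkdir -p pics; cat > h.py <<'E'
import numpy as np, cv2, json
from rig import *
def cam(n):
    m=camera_model(n)
    if n=="wrist":
        s=observe(); T=np.eye(4); T[:3,:3]=s["tcp_rot"]; T[:3,3]=s["ee_pos"]; M=T@np.array(m["mount"])
        return m,M[:3,3],M[:3,:3]
    return m,np.array(m["eye"]),np.array(m["attitude"])
def ray(n,uv,c=None):
    m,e,R=c or cam(n)
    K=np.array([[m["fx"],0,m["cx"]],[0,m["fy"],m["cy"]],[0,0,1.]])
    D=np.array(m.get("distortion",m.get("dist",[0,0,0,0])),float)
    p=cv2.undistortPoints(np.array([[uv]],float),K,D)[0,0]
    return e,R@np.array([p[0],-p[1],-1])
def onz(n,uv,z,c=None):
    e,d=ray(n,uv,c); return e+d*(z-e[2])/d[2]
def proj(n,P,c=None):
    m,e,R=c or cam(n); q=R.T@(np.array(P)-e); 
    return np.array([m["cx"]+m["fx"]*q[0]/-q[2], m["cy"]-m["fy"]*q[1]/-q[2]])
E
python3 - <<'E'
from h import *
np.set_printoptions(precision=3,suppress=True)
for n in ["scene","side"]:
    print(n,camera_model(n))
    I=get_image(n); cv2.imwrite(f"pics/{n}0.png",I[:,:,::-1])
    for t,z in [("slot_1",.008),("slot_2",.008),("slot_3",.008),("bar_mid",.064),("lever_knob",.119),("tin_1",.008),("cup_15",0),("rack",0)]:
        for d in spot_point(n,t)[:4]: print(t,d["confidence"],d["uv"],onz(n,d["uv"],z))
print(camera_model("wrist")); s=observe(); print(s)
E
```

```text
scene {'fx': 449.0408315701051, 'fy': 449.0408315701051, 'cx': 247.91804044374462, 'cy': 189.48512753963985, 'eye': array([ 0.077, -0.612,  0.834]), 'attitude': array([[ 0.83 ,  0.396, -0.392],
       [-0.557,  0.59 , -0.584],
       [-0.   ,  0.704,  0.711]])}
slot_1 0.94 [317.8, 272.8] [ 0.516 -0.231  0.008]
slot_1 0.87 [272.9, 210.0] [ 0.544 -0.027  0.008]
slot_1 0.69 [292.7, 236.0] [ 0.534 -0.119  0.008]
slot_2 0.94 [317.8, 272.8] [ 0.516 -0.231  0.008]
slot_2 0.87 [272.9, 210.0] [ 0.544 -0.027  0.008]
slot_2 0.69 [292.7, 236.0] [ 0.534 -0.119  0.008]
slot_3 0.94 [317.8, 272.8] [ 0.516 -0.231  0.008]
slot_3 0.87 [272.9, 210.0] [ 0.544 -0.027  0.008]
slot_3 0.69 [292.7, 236.0] [ 0.534 -0.119  0.008]
bar_mid 0.61 [304.8, 218.8] [ 0.556 -0.128  0.064]
lever_knob 0.56 [293.2, 241.6] [ 0.464 -0.197  0.119]
lever_knob 0.54 [236.2, 152.5] [0.518 0.098 0.119]
lever_knob 0.33 [317.3, 270.4] [ 0.46  -0.277  0.119]
tin_1 0.93 [309.7, 271.1] [ 0.504 -0.218  0.008]
tin_1 0.83 [228.8, 155.1] [0.563 0.21  0.008]
tin_1 0.72 [270.5, 209.6] [ 0.54  -0.022  0.008]
tin_1 0.72 [217.1, 252.1] [ 0.362 
[... 1515 characters left out ...]
112528003, 'mount': array([[-0.001,  0.953,  0.302,  0.077],
       [ 1.   ,  0.001,  0.   , -0.001],
       [-0.   ,  0.302, -0.953, -0.143],
       [ 0.   ,  0.   ,  0.   ,  1.   ]])}
{'t': 0.9, 'q': array([56.436,  8.624, 82.356,  0.001, 89.026, -7.677]), 'dq': array([-0.04 ,  0.001, -0.074,  0.009, -0.036, -0.009]), 'joint_efforts': array([  0.002, -71.278, -57.108,  -0.   ,   0.001,  -0.   ]), 'ee_pos': array([0.251, 0.517, 0.231]), 'tcp_rot': array([[-0.9  ,  0.437, -0.   ],
       [ 0.437,  0.9  , -0.   ],
       [ 0.   , -0.   , -1.   ]]), 'wrist_force': array([-0.799,  0.671, -0.425]), 'wrist_torque': array([ 0.02 , -0.048, -0.023]), 'finger_force': 0.0, 'width': 0.9998903584136792}
```

View images.

```bash
python3 - <<'E'
import cv2,numpy as np
a=cv2.imread("pics/scene0.png")[110:370,150:400]; b=cv2.imread("pics/side0.png")[130:310,170:370]
a=cv2.resize(a,(400,416),interpolation=2); b=cv2.resize(b,(400,360),interpolation=2)
b=cv2.copyMakeBorder(b,0,56,0,0,0); cv2.imwrite("pics/c0.png",np.hstack([a,b]))
E
```

```text
(no output)
```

View pics/scene0.png

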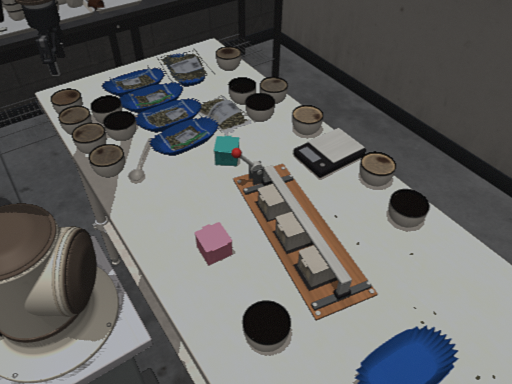

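View pics/c0.png

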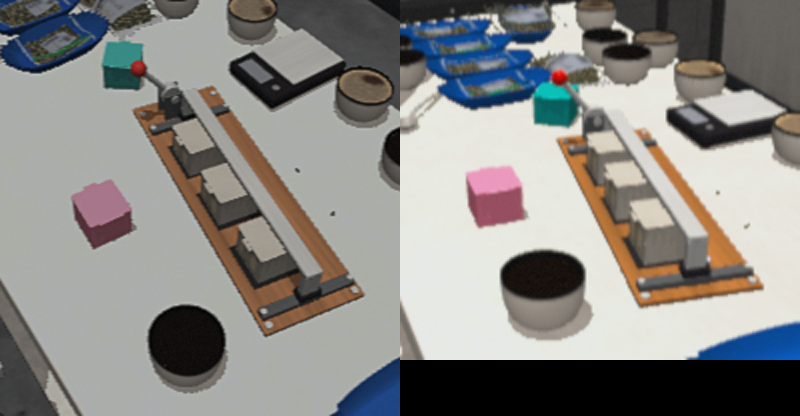

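```bash
cat >> h.py <<'E'
def tri(obs):
    A=np.zeros((3,3));b=np.zeros(3)
    for n,uv in obs:
        e,d=ray(n,uv); d=d/np.linalg.norm(d); P=np.eye(3)-np.outer(d,d); A+=P;b+=P@e
    X=np.linalg.solve(A,b); return X,[np.round(proj(n,X)-uv,1) for n,uv in obs]
def red(I):
    h=cv2.cvtColor(I,cv2.COLOR_RGB2HSV); m=(((h[...,0]<6)|(h[...,0]>175))&(h[...,1]>190)&(h[...,2]>90)).astype(np.uint8)
    n,l,st,c=cv2.connectedComponentsWithStats(m); k=[(st[i,4],c[i]) for i in range(1,n) if st[i,4]>8]; return sorted(k,key=lambda a:-a[0])
E
python3 - <<'E'
from h import *
np.set_printoptions(precision=4,suppress=True)
k={}
for n in ["scene","side"]:
    r=red(cv2.imread(f"pics/{n}0.png")[:,:,::-1].copy()); print(n,r[:4]); k[n]=r[0][1]
X,e=tri(list(k.items())); print("knob",X,e)
S=[[(317.8,272.8),(299.7,254.8)],[(292.7,236.0),(284.9,232.3)],[(272.9,210),(274.8,216.7)]]
P=np.array([(onz("scene",a,.008)+onz("side",b,.008))/2 for a,b in S]); print(P)
d=P[2]-P[0]; yaw=np.arctan2(-d[0],d[1]); c=P.mean(0); R=np.array([[np.cos(yaw),-np.sin(yaw)],[np.sin(yaw),np.cos(yaw)]])
print("yaw",yaw,"len",np.linalg.norm(d)/2,"knob in rack",R.T@(X[:2]-c[:2]),X[2])
for s in (c[:2],):
    for q in [(95,-205),(-55,-205),(-55,245),(95,245)]:
        print(q,*[proj(n,[*(s+R@(np.array(q)/1e3)),.008]) for n in("scene","side")])
E
```

```text
scene [(np.int32(25), array([235.84, 151.76]))]
side [(np.int32(33), array([ 58.303 , 125.2727])), (np.int32(33), array([249.0909, 168.2424]))]
knob [ 0.1403 -0.3889  0.5096] [array([-71. , 120.8]), array([ 62. , -70.7])]
[[ 0.5157 -0.2289  0.008 ]
 [ 0.5333 -0.116   0.008 ]
 [ 0.5457 -0.0232  0.008 ]]
yaw -0.14441938225688108 len 0.10395417838472934 knob in rack [-0.3489 -0.3198] 0.5095878421520126
(95, -205) [379.9966 290.8637] [354.265  271.2777]
(-55, -205) [319.5001 318.8292] [292.8371 282.064 ]
(-55, 245) [229.0264 179.0322] [244.5951 199.1952]
(95, 245) [278.8744 162.6797] [289.2346 193.7079]
```

```bash
python3 - <<'E'
from h import *
from scipy.optimize import least_squares
np.set_printoptions(precision=4,suppress=True)
C=[(95,-205),(-55,-205),(-55,245),(95,245)]; SL=[(0,-105),(0,0),(0,105)]
obs=[("scene",C[0],(376.9,294.4)),("scene",C[1],(316.3,319.4)),("scene",C[2],(233,177.5)),("scene",C[3],(286,165)),
("side",C[0],(351,274)),("side",C[1],(290,282.5)),("side",C[2],(248.5,200)),("side",C[3],(292.5,194))]
for i,(a,b) in enumerate([[(317.8,272.8),(299.7,254.8)],[(292.7,236.0),(284.9,232.3)],[(272.9,210),(274.8,216.7)]]): obs+= [("scene",SL[i],a),("side",SL[i],b)]
cm={n:cam(n) for n in("scene","side")}
def w(p,q,z=.008):
    c,s=np.cos(p[2]),np.sin(p[2]); x,y=np.array(q)/1e3; return [p[0]+c*x-s*y,p[1]+s*x+c*y,z]
f=lambda p:np.concatenate([(proj(n,w(p,q),cm[n])-uv) for n,q,uv in obs])
r=least_squares(f,[.533,-.116,-.14],loss="soft_l1"); print(r.x); print(r.fun.reshape(-1,2))
p=r.x
for n,q,uv in obs[8:]: print(q,w(p,q), onz(n,uv,.008))
K,e=tri([("scene",(235.84,151.76)),("side",(249.09,168.24))]); 
c,s=np.cos(p[2]),np.sin(p[2]); d=K[:2]-p[:2]; print("knob",K,e,"rack",c*d[0]+s*d[1],-s*d[0]+c*d[1],K[2])
for t in (0,.1): print("expected knob",w(p,(-90*np.sin(.7-t),212),.05+.09*np.cos(.7-t)),[proj(n,w(p,(-90*np.sin(.7-t),212),.05+.09*np.cos(.7-t))) for n in cm])
E
```

```text
[ 0.5316 -0.1243 -0.1862]
[[ 1.4317 -0.0529]
 [-0.5422  0.6668]
 [-0.4288  0.2172]
 [-2.8026 -2.1591]
 [ 1.0383 -0.8278]
 [-0.8104 -0.0646]
 [-0.7322 -1.2682]
 [ 0.3444  0.0349]
 [-2.453  -0.226 ]
 [-0.9854  0.3783]
 [ 0.6168  1.9004]
 [ 1.5462  1.9961]
 [ 1.0619 -2.5625]
 [ 1.2805 -0.0474]]
(0, -105) [np.float64(0.5121946826465649), np.float64(-0.22744667091822882), 0.008] [ 0.5163 -0.2309  0.008 ]
(0, -105) [np.float64(0.5121946826465649), np.float64(-0.22744667091822882), 0.008] [ 0.5152 -0.2269  0.008 ]
(0, 0) [np.float64(0.5316289182864994), np.float64(-0.12426086528057584), 0.008] [ 0.5339 -0.119   0.008 ]
(0, 0) [np.float64(0.5316289182864994), np.float64(-0.12426086528057584), 0.008] [ 0.5328 -0.113   0.008 ]
(0, 105) [np.float64(0.5510631539264339), np.float64(-0.02107505964292286), 0.008] [ 0.5438 -0.0266  0.008 ]
(0, 105) [np.float64(0.5510631539264339), np.float64(-0.02107505964292286), 0.008] [ 0.5475 -0.0198  0.008 ]
knob [0.5165 0.096  0.1234] [array([ 0.1, -0. ]), array([-0.1,  0. ])] rack -0.0556843522926423 0.21367830021845113 0.12335297910321802
expected knob [np.float64(0.5138897474287653), np.float64(0.0948075142006586), np.float64(0.11883579685560397)] [array([235.3464, 153.7888]), array([248.4099, 169.9391])]
expected knob [np.float64(0.5209277753280307), np.float64(0.09348195695187315), np.float64(0.12428020534187105)] [array([238.0326, 151.3251]), array([250.7175, 168.0305])]
```

Request:
jog_arm --rows '[[-1, [0, 0, 0], [0, 0, -5.1]], [-1, [0, 0, 0], [0, 0, -5.1]], [-1, [0, 0, 0], [0, 0, -5.05]], [-1, [-0.78, -0.97, 0], [0, 0, 0]], [-1, [-0.78, -0.97, 0], [0, 0, 0]], [-1, [-0.78, -0.97, 0], [0, 0, 0]], [-1, [-0.78, -0.97, 0], [0, 0, 0]], [-1, [-0.78, -0.97, 0], [0, 0, 0]], [-1, [-0.78, -0.97, 0], [0, 0, 0]], [-1, [-0.78, -0.97, 0], [0, 0, 0]]]'

```text
t: 1.73
ee_pos: [0.3543, 0.3239, 0.2314]
tcp_rot: [[-0.983, 0.184, 0.0], [0.184, 0.983, 0.0], [-0.0, 0.0, -1.0]]
wrist_force: [0.1, -0.4, 0.5]
width: 0.003
finger_force: 0.0
```

Request:
jog_arm --rows '[[-1, [-0.785, -0.974, 0], [0, 0, 0]], [-1, [-0.785, -0.974, 0], [0, 0, 0]], [-1, [-0.785, -0.974, 0], [0, 0, 0]], [-1, [-0.785, -0.974, 0], [0, 0, 0]], [-1, [-0.785, -0.974, 0], [0, 0, 0]], [-1, [-0.785, -0.974, 0.3], [0, 0, 0]], [-1, [-0.785, -0.974, 0.6], [0, 0, 0]], [-1, [-0.785, -0.974, 0.9], [0, 0, 0]], [-1, [0, 0, 0.9], [0, 0, 0]], [-1, [0, 0, 0], [0, 0, 0]]]'

```text
t: 2.57
ee_pos: [0.471, 0.1034, 0.16]
tcp_rot: [[-0.982, 0.187, -0.006], [0.187, 0.982, -0.0], [0.005, -0.001, -1.0]]
wrist_force: [-0.9, 0.3, -0.8]
width: 0.003
finger_force: 0.0
```

```bash
python3 - <<'E'
from h import *
np.set_printoptions(precision=4,suppress=True)
c=cam("wrist"); I=get_image("wrist"); cv2.imwrite("pics/w1.png",I[:,:,::-1]); print(observe()["ee_pos"],red(I)[:3])
print(proj("wrist",[.5165,.096,.1234],c))
E
```

```text
[0.4713 0.1043 0.1624] []
[261.2303 270.1472]
```

View pics/w1.png

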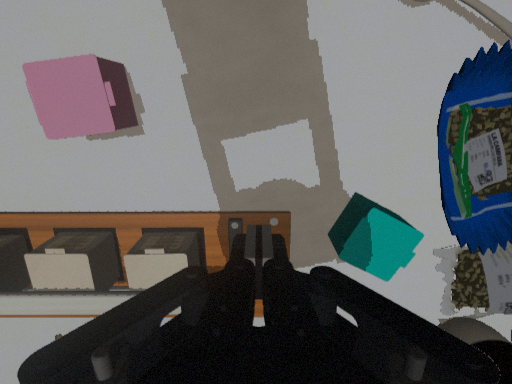

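Request:
jog_arm --rows '[[-1, [0, 0, 0.95], [0, 0, 0]], [-1, [0, 0, 0.93], [0, 0, 0]], [-1, [0, 0, 0], [0, 0, 0]], [-1, [-0.5, 0, 0], [0, 0, 0]], [-1, [-0.4, 0, 0], [0, 0, 0]], [-1, [-0.4, 0, 0], [0, 0, 0]], [-1, [-0.4, 0, 0], [0, 0, 0]], [-1, [-0.4, 0, 0], [0, 0, 0]], [-1, [-0.4, 0, 0], [0, 0, 0]], [-1, [-0.4, 0, 0], [0, 0, 0]]]'

```text
t: 3.45
ee_pos: [0.5443, 0.0921, 0.1189]
tcp_rot: [[-0.983, 0.184, 0.001], [0.184, 0.983, 0.0], [-0.001, 0.001, -1.0]]
wrist_force: [-6.6, 1.8, 4.2]
width: -0.003
finger_force: 3.0
```

Request:
jog_arm --rows '[[-1, [-0.4, 0, 0], [0, 0, 0]], [-1, [-0.4, 0, 0], [0, 0, 0]], [-1, [-0.4, 0, 0], [0, 0, 0]], [-1, [-0.4, 0, 0], [0, 0, 0]], [-1, [0, 0, 0], [0, 0, 0]]]'

```text
t: 3.87
ee_pos: [0.5841, 0.0843, 0.118]
tcp_rot: [[-0.983, 0.184, 0.0], [0.184, 0.983, 0.0], [-0.0, 0.0, -1.0]]
wrist_force: [0.4, 1.1, 0.3]
width: -0.001
finger_force: 0.0
```

Request:
jog_arm --rows '[[-1, [-0.2, 0, 0], [0, 0, 0]], [-1, [-0.2, 0, 0], [0, 0, 0]], [-1, [-0.2, 0, 0], [0, 0, 0]], [-1, [-0.2, 0, 0], [0, 0, 0]], [-1, [0, 0, 0], [0, 0, 0]]]'

```text
t: 4.28
ee_pos: [0.6021, 0.0806, 0.117]
tcp_rot: [[-0.983, 0.184, -0.002], [0.184, 0.983, -0.0], [0.002, -0.0, -1.0]]
wrist_force: [-4.2, 0.7, -3.2]
width: 0.001
finger_force: 2.0
```

```bash
python3 - <<'E'
from h import *
for n in("scene","side"):
    I=get_image(n); cv2.imwrite(f"pics/{n}1.png",I[:,:,::-1]); print(red(I)[:4])
    for t in(.9,1.1,1.25,1.4):
        c,s=np.cos(-.1862),np.sin(-.1862); x,y=-.09*np.sin(.7-t),.212
        print(t,proj(n,[.5316+c*x-s*y,-.1243+s*x+c*y,.05+.09*np.cos(.7-t)]))
E
```

```text
[]
0.9 [263.88486675 139.80062608]
1.1 [270.15378778 139.74842904]
1.25 [274.43566017 140.48588944]
1.4 [278.24615356 141.85521206]
[(np.int32(27), array([284.40740741, 164.81481481]))]
0.9 [272.9157181  161.71726969]
1.1 [278.38014861 162.89130925]
1.25 [282.15428078 164.46589407]
1.4 [285.55399897 166.58754655]
```

Request:
jog_arm --rows '[[-1, [-0.15, 0, 0], [0, 0, 0]], [-1, [-0.15, 0, 0], [0, 0, 0]], [-1, [-0.1, 0, 0], [0, 0, 0]], [-1, [0, 0, 0], [0, 0, 0]], [-1, [0, 0, 0], [0, 0, 0]]]'

```text
t: 4.8
ee_pos: [0.6077, 0.0797, 0.1167]
tcp_rot: [[-0.983, 0.183, -0.011], [0.183, 0.983, 0.001], [0.011, -0.001, -1.0]]
wrist_force: [-43.4, 5.9, 13.6]
width: 0.0
finger_force: 22.8
```

Request:
jog_arm --rows '[[-1, [0.6, 0, 0], [0, 0, 0]], [-1, [0.4, 0, -0.8], [0, 0, 0]], [-1, [0.4, 0, -0.9], [0, 0, 0]], [-1, [0.4, -0.5, -0.9], [0, 0, 0]], [-1, [0.4, -0.9, -0.9], [0, 0, 0]], [-1, [0.4, -1, -0.9], [0, 0, 0]], [-1, [0.4, -1, -0.9], [0, 0, 0]], [-1, [0.4, -1, -0.9], [0, 0, 0]], [-1, [0.4, -1, -0.5], [0, 0, 0]], [-1, [0.1, -1, -0.5], [0, 0, 0]]]'

```text
t: 5.63
ee_pos: [0.4858, -0.0613, 0.2996]
tcp_rot: [[-0.983, 0.184, 0.004], [0.184, 0.983, -0.001], [-0.004, -0.0, -1.0]]
wrist_force: [-0.3, 0.9, 0.5]
width: -0.001
finger_force: 0.0
```

Request:
jog_arm --rows '[[-1, [0, -1, 0], [0, 0, 0]], [-1, [0, -0.8, 0], [0, 0, 0]], [-1, [0, -0.4, 0], [0, 0, 0]], [-1, [0, 0, 0], [0, 0, 0]], [-1, [0, 0, 0], [0, 0, 0]]]'

```text
t: 6.05
ee_pos: [0.4768, -0.1146, 0.2972]
tcp_rot: [[-0.983, 0.185, 0.001], [0.185, 0.983, -0.0], [-0.001, 0.0, -1.0]]
wrist_force: [-0.1, 0.9, 0.8]
width: -0.004
finger_force: 0.0
```

```bash
python3 - <<'E'
from h import *
np.set_printoptions(precision=4,suppress=True)
c=cam("wrist"); I=get_image("wrist"); cv2.imwrite("pics/w2.png",I[:,:,::-1]); s=observe(); print(s["t"],s["ee_pos"],red(I)[:3],[k for k in c[0] if k not in("mount",)])
p=(.5316,-.1243,-.1862); C,S=np.cos(p[2]),np.sin(p[2])
def rk(X): d=np.array(X[:2])-p[:2]; return np.array([C*d[0]+S*d[1],-S*d[0]+C*d[1]])*1e3
for n,z in [("slot_1",.008),("tin_1",.008),("bar_mid",.064),("lever_knob",.119)]:
    for d in spot_point("wrist",n)[:6]: print(n,d["confidence"],d["uv"],rk(onz("wrist",d["uv"],z,c)))
for d in find_in("wrist","tin_1")[:6]: print(d)
for q in [(-55,245),(-55,-205),(95,245),(95,-205)]:
    x,y=np.array(q)/1e3; print(q,proj("wrist",[p[0]+C*x-S*y,p[1]+S*x+C*y,.008],c))
E
```

```text
6.1 [ 0.4769 -0.1141  0.2971] [(np.int32(240), array([423.6083, 251.6958]))] ['fx', 'fy', 'cx', 'cy']
tin_1 0.93 [322.8, 179.8] [ -6.8923 104.5055]
tin_1 0.93 [293.0, 61.2] [-185.6336   48.8539]
tin_1 0.83 [195.0, 186.3] [   4.0997 -106.4073]
tin_1 0.74 [464.1, 159.6] [-40.4619 329.1911]
tin_1 0.61 [267.6, 182.2] [-2.8667 13.7861]
bar_mid 0.76 [265.5, 235.8] [65.865   9.4008]
lever_knob 0.84 [422.2, 252.4] [ 61.6146 216.9112]
{'extent': [268.7, 30.0, 327.5, 90.9], 'confidence': 0.97}
{'extent': [165.2, 170.5, 220.9, 219.6], 'confidence': 0.92}
{'extent': [247.3, 162.7, 286.2, 217.0], 'confidence': 0.91}
{'extent': [304.7, 163.3, 357.2, 214.2], 'confidence': 0.8}
{'extent': [439.6, 134.5, 507.9, 196.2], 'confidence': 0.75}
(-55, 245) [413.2398 150.6756]
(-55, -205) [130.4001 150.9667]
(95, 245) [398.709  235.4111]
(95, -205) [142.5667 235.6595]
```

View pics/w2.png

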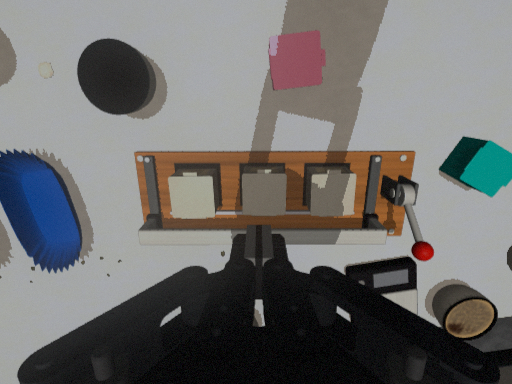

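```bash
python3 - <<'E'
import cv2
I=cv2.imread("pics/w2.png")[145:240,150:370]; cv2.imwrite("pics/w2c.png",cv2.resize(I,None,fx=3.6,fy=3.6,interpolation=cv2.INTER_CUBIC))
E
```

```text
(no output)
```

View pics/w2c.png

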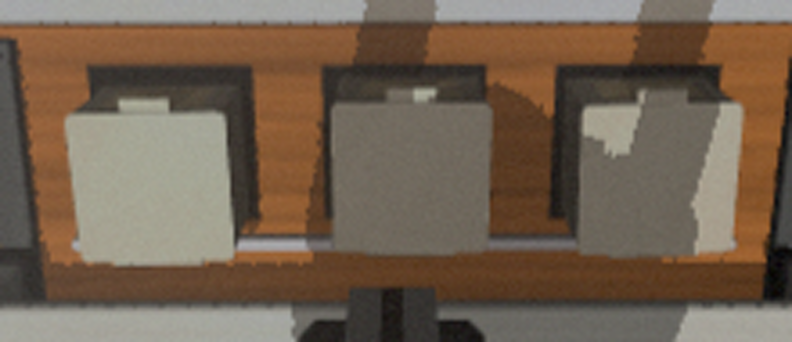

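```bash
python3 - <<'E'
from h import *
np.set_printoptions(precision=4,suppress=True)
cw=cam("wrist")
f=lambda a,z: onz("wrist",(150+a[0]/3.6,145+a[1]/3.6),z,cw)[:2]
sl={3:((88,66),(252,66)),2:((322,66),(486,66)),1:((556,66),(720,66))}
E=np.array([f(sl[i][j],.008) for i in(3,2,1) for j in(0,1)])
L=np.array([(-37,-105-37),(-37,-105+37),(-37,-37),(-37,37),(-37,68),(-37,142)])/1e3
def fit(L,E):
    a=L-L.mean(0); b=E-E.mean(0); t=np.arctan2((a[:,0]*b[:,1]-a[:,1]*b[:,0]).sum(),(a*b).sum()); R=np.array([[np.cos(t),-np.sin(t)],[np.sin(t),np.cos(t)]]); o=E.mean(0)-R@L.mean(0); return o,t,R,((L@R.T+o-E)*1e3)
o,t,R,res=fit(L,E); print("rack",o,t); print(res); print("slots",[o+R@[0,y] for y in(.105,0,-.105)])
q={1:[(583,105),(744,103),(735,253),(580,257)],2:[(332,103),(490,101),(490,252),(333,254)],3:[(67,115),(228,108),(236,262),(83,265)]}
B=np.array([(-32.5,-32),(-32.5,32),(32.5,32),(32.5,-32)])/1e3
for i in q:
    E2=np.array([f(a,.060) for a in q[i]]); o2,t2,_,r=fit(B,E2); print("tin",i,o2,"yaw",t2,"rack",R.T@(o2-o)*1e3,np.abs(r).max())
s=observe(); T=s["tcp_rot"]; print(s["t"],s["ee_pos"],"yaw",np.arctan2(-T[0,1],T[1,1]))
E
```

```text
rack [ 0.5346 -0.1194] -0.18535882389146327
[[-0.0926 -0.494 ]
 [ 0.0116  0.0621]
 [-0.0518 -0.2763]
 [ 0.0521  0.278 ]
 [-0.0115 -0.0612]
 [ 0.0921  0.4913]]
slots [array([ 0.5539, -0.0162]), array([ 0.5346, -0.1194]), array([ 0.5152, -0.2226])]
tin 1 [ 0.5531 -0.0169] yaw -0.1523533282991899 rack [ -0.6483 104.2166] 0.9222888850223265
tin 2 [ 0.5335 -0.1168] yaw -0.1738742588385915 rack [-1.5156  2.4052] 0.9266280008143057
tin 3 [ 0.5184 -0.2213] yaw -0.1680664494581314 rack [   2.8384 -103.1133] 1.3093863717891785
6.35 [ 0.4769 -0.1141  0.2968] yaw -0.18454762334241925
```

Request:
jog_arm --rows '[[1, [0, 0, 0], [0, 0, -1.85]], [1, [-0.484, 0.862, 0.9], [0, 0, 0]], [1, [-0.484, 0.862, 0.9], [0, 0, 0]], [1, [-0.484, 0.862, 0.9], [0, 0, 0]], [1, [-0.484, 0.862, 0.9], [0, 0, 0]], [1, [-0.484, 0.862, 0.9], [0, 0, 0]], [1, [0, 0, 0.9], [0, 0, 0]], [1, [0, 0, 0.9], [0, 0, 0]], [1, [0, 0, 0.6], [0, 0, 0]], [1, [0, 0, 0], [0, 0, 0]]]'

```text
t: 7.18
ee_pos: [0.5516, -0.0167, 0.121]
tcp_rot: [[-0.988, 0.152, -0.005], [0.152, 0.988, 0.001], [0.005, 0.0, -1.0]]
wrist_force: [-0.1, -0.1, -0.9]
width: 1.001
finger_force: 0.0
```

Request:
jog_arm --rows '[[1, [0, 0, 0], [0, 0, 0]], [1, [0, 0, 0], [0, 0, 0]]]'

```text
t: 7.35
ee_pos: [0.5535, -0.0175, 0.1255]
tcp_rot: [[-0.988, 0.153, 0.001], [0.153, 0.988, -0.0], [-0.001, -0.0, -1.0]]
wrist_force: [1.3, -0.5, 0.3]
width: 1.0
finger_force: 0.0
```

Request:
jog_arm --rows '[[1, [0, 0, 0.8], [0, 0, 0]], [1, [0, 0, 0.8], [0, 0, 0]], [1, [0, 0, 0.7], [0, 0, 0]], [1, [0, 0, 0.7], [0, 0, 0]], [1, [0, 0, 0.6], [0, 0, 0]], [1, [0, 0, 0.6], [0, 0, 0]], [1, [0, 0, 0], [0, 0, 0]], [1, [0, 0, 0], [0, 0, 0]]]'

```text
t: 8.02
ee_pos: [0.5534, -0.0177, 0.0202]
tcp_rot: [[-0.988, 0.153, 0.0], [0.153, 0.988, -0.0], [-0.0, -0.0, -1.0]]
wrist_force: [0.4, 0.1, 0.6]
width: 1.001
finger_force: 0.0
```

Request:
jog_arm --rows '[[-1, [0, 0, 0], [0, 0, 0]], [-1, [0, 0, 0], [0, 0, 0]], [-1, [0, 0, 0], [0, 0, 0]], [-1, [0, 0, 0], [0, 0, 0]], [-1, [0, 0, 0], [0, 0, 0]], [-1, [0, 0, 0], [0, 0, 0]]]'

```text
t: 8.52
ee_pos: [0.5539, -0.0177, 0.0214]
tcp_rot: [[-0.988, 0.153, 0.003], [0.153, 0.988, -0.001], [-0.003, -0.0, -1.0]]
wrist_force: [-3.3, 0.6, 11.2]
width: 0.733
finger_force: 62.3
```

Request:
jog_arm --rows '[[-1, [0, 0, -0.4], [0, 0, 0]], [-1, [0, 0, -0.5], [0, 0, 0]], [-1, [0, 0, -0.5], [0, 0, 0]], [-1, [0, 0, -0.4], [0, 0, 0]], [-1, [0, 0, -0.2], [0, 0, 0]], [-1, [0, 0, 0], [0, 0, 0]], [-1, [0, 0, 0], [0, 0, 0]], [-1, [0, 0, 0], [0, 0, 0]], [-1, [0, 0, 0], [0, 0, 0]], [-1, [0, 0, 0], [0, 0, 0]]]'

```text
t: 9.35
ee_pos: [0.5527, -0.0175, 0.0687]
tcp_rot: [[-0.988, 0.153, -0.001], [0.153, 0.988, 0.0], [0.001, -0.0, -1.0]]
wrist_force: [0.2, 0.1, -1.3]
width: 0.733
finger_force: 66.0
```

Request:
jog_arm --rows '[[-1, [0, 0, 0], [0, 0, 0]], [-1, [0, 0, 0], [0, 0, 0]]]'

```text
t: 9.52
ee_pos: [0.5529, -0.0175, 0.069]
tcp_rot: [[-0.988, 0.153, -0.0], [0.153, 0.988, 0.0], [0.0, -0.0, -1.0]]
wrist_force: [-0.6, -0.1, -2.2]
width: 0.739
finger_force: 66.0
```

Request:
jog_arm --rows '[[-1, [0, 0, 0.7], [0, 0, 0]], [-1, [0, 0, 0.7], [0, 0, 0]], [-1, [0, 0, 0.3], [0, 0, 0]], [-1, [0, 0, 0.2], [0, 0, 0]], [-1, [0, 0, 0], [0, 0, 0]], [-1, [0, 0, 0], [0, 0, 0]]]'

```text
t: 10.02
ee_pos: [0.5532, -0.0176, 0.0222]
tcp_rot: [[-0.988, 0.153, 0.0], [0.153, 0.988, -0.0], [-0.0, -0.0, -1.0]]
wrist_force: [-0.7, -0.0, -0.9]
width: 0.734
finger_force: 66.1
```

Request:
jog_arm --rows '[[-1, [0, 0, 0.06], [0, 0, 0]], [1, [0, 0, 0], [0, 0, 0]], [1, [0, 0, 0], [0, 0, 0]], [1, [0, 0, 0], [0, 0, 0]], [1, [0, 0, 0], [0, 0, 0]], [1, [0, 0, -0.5], [0, 0, 0]], [1, [0, 0, -0.9], [0, 0, 0]], [1, [0, 0, -0.9], [0, 0, 0]], [1, [0, 0, -0.9], [0, 0, 0]], [1, [0, 0, -0.9], [0, 0, 0]]]'

```text
t: 10.85
ee_pos: [0.5529, -0.0175, 0.1239]
tcp_rot: [[-0.988, 0.153, -0.0], [0.153, 0.988, -0.0], [0.0, -0.0, -1.0]]
wrist_force: [0.1, -0.5, 0.1]
width: 0.998
finger_force: 0.0
```

Request:
jog_arm --rows '[[1, [0, 0, 0], [0, 0, 1.2]], [1, [0.02, -0.81, 0], [0, 0, 0]], [1, [0.02, -0.81, 0], [0, 0, 0]], [1, [0.02, -0.81, 0], [0, 0, 0]], [1, [0.02, -0.81, 0], [0, 0, 0]], [1, [0.02, -0.8, 0], [0, 0, 0]], [1, [0, 0, 0], [0, 0, 0]], [1, [0, 0, 0], [0, 0, 0]]]'

```text
t: 11.52
ee_pos: [0.5328, -0.1172, 0.1226]
tcp_rot: [[-0.985, 0.175, -0.0], [0.175, 0.985, 0.0], [0.0, 0.0, -1.0]]
wrist_force: [0.4, 0.3, -0.4]
width: 0.999
finger_force: 0.0
```

```bash
python3 - <<'E'
from h import *
I=get_image("scene"); cv2.imwrite("pics/s2.png",cv2.resize(I[130:340,200:400,::-1],None,fx=2.5,fy=2.5))
s=observe(); print(s["t"],s["ee_pos"],s["wrist_force"])
E
```

```text
11.5667 [ 0.53297878 -0.11654352  0.12261699] [0.81394708 1.0366217  0.37371443]
```

View pics/s2.png

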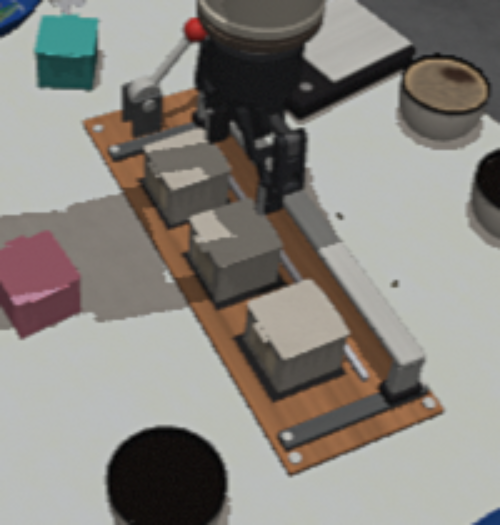

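Tin 1 (crop 187,178) stands on its square, bar clear behind. On to tin 2.

Request:
jog_arm --rows '[[1, [0, 0, 0.8], [0, 0, 0]], [1, [0, 0, 0.8], [0, 0, 0]], [1, [0, 0, 0.7], [0, 0, 0]], [1, [0, 0, 0.7], [0, 0, 0]], [1, [0, 0, 0.6], [0, 0, 0]], [1, [0, 0, 0.5], [0, 0, 0]], [1, [0, 0, 0], [0, 0, 0]], [1, [0, 0, 0], [0, 0, 0]]]'

```text
t: 12.23
ee_pos: [0.5329, -0.1158, 0.0201]
tcp_rot: [[-0.985, 0.173, -0.001], [0.173, 0.985, 0.0], [0.001, 0.0, -1.0]]
wrist_force: [0.4, -0.8, 0.3]
width: 0.998
finger_force: 0.0
```

Request:
jog_arm --rows '[[-1, [0, 0, 0], [0, 0, 0]], [-1, [0, 0, 0], [0, 0, 0]], [-1, [0, 0, 0], [0, 0, 0]], [-1, [0, 0, 0], [0, 0, 0]], [-1, [0, 0, 0], [0, 0, 0]], [-1, [0, 0, 0], [0, 0, 0]]]'

```text
t: 12.73
ee_pos: [0.5337, -0.1166, 0.0218]
tcp_rot: [[-0.985, 0.173, 0.002], [0.173, 0.985, -0.001], [-0.002, -0.0, -1.0]]
wrist_force: [-2.1, 1.5, 7.8]
width: 0.734
finger_force: 63.1
```

Request:
jog_arm --rows '[[-1, [0, 0, -0.4], [0, 0, 0]], [-1, [0, 0, -0.5], [0, 0, 0]], [-1, [0, 0, -0.5], [0, 0, 0]], [-1, [0, 0, -0.4], [0, 0, 0]], [-1, [0, 0, -0.2], [0, 0, 0]], [-1, [0, 0, 0], [0, 0, 0]], [-1, [0, 0, 0], [0, 0, 0]], [-1, [0, 0, 0], [0, 0, 0]], [-1, [0, 0, 0], [0, 0, 0]], [-1, [0, 0, 0], [0, 0, 0]]]'

```text
t: 13.57
ee_pos: [0.5327, -0.1165, 0.0697]
tcp_rot: [[-0.985, 0.173, -0.001], [0.173, 0.985, 0.0], [0.001, 0.0, -1.0]]
wrist_force: [-0.7, -1.3, -4.3]
width: 0.737
finger_force: 66.7
```

Request:
jog_arm --rows '[[-1, [0, 0, 0], [0, 0, 0]], [-1, [0, 0, 0], [0, 0, 0]]]'

```text
t: 13.73
ee_pos: [0.5329, -0.1165, 0.0701]
tcp_rot: [[-0.985, 0.173, -0.0], [0.173, 0.985, 0.0], [0.0, -0.0, -1.0]]
wrist_force: [0.1, 0.3, -5.2]
width: 0.737
finger_force: 66.7
```

Request:
jog_arm --rows '[[-1, [0, 0, 0.7], [0, 0, 0]], [-1, [0, 0, 0.7], [0, 0, 0]], [-1, [0, 0, 0.35], [0, 0, 0]], [-1, [0, 0, 0.2], [0, 0, 0]], [-1, [0, 0, 0], [0, 0, 0]], [-1, [0, 0, 0], [0, 0, 0]]]'

```text
t: 14.23
ee_pos: [0.5333, -0.1167, 0.0221]
tcp_rot: [[-0.985, 0.173, 0.0], [0.173, 0.985, -0.0], [-0.0, -0.0, -1.0]]
wrist_force: [-2.2, 1.2, -2.1]
width: 0.735
finger_force: 67.5
```

Request:
jog_arm --rows '[[1, [0, 0, 0], [0, 0, 0]], [1, [0, 0, 0], [0, 0, 0]], [1, [0, 0, 0], [0, 0, 0]], [1, [0, 0, 0], [0, 0, 0]], [1, [0, 0, -0.5], [0, 0, 0]], [1, [0, 0, -0.9], [0, 0, 0]], [1, [0, 0, -0.9], [0, 0, 0]], [1, [0, 0, -0.9], [0, 0, 0]], [1, [0, 0, -0.9], [0, 0, 0]], [1, [0, 0, 0], [0, 0, 0]]]'

```text
t: 15.07
ee_pos: [0.5347, -0.1172, 0.1286]
tcp_rot: [[-0.985, 0.173, 0.006], [0.173, 0.985, -0.002], [-0.006, -0.001, -1.0]]
wrist_force: [0.0, -0.3, 0.4]
width: 0.997
finger_force: 0.0
```

Request:
jog_arm --rows '[[1, [0, 0, 0], [0, 0, -0.35]], [1, [-0.02, -0.85, 0], [0, 0, 0]], [1, [-0.02, -0.85, 0], [0, 0, 0]], [1, [-0.02, -0.85, 0], [0, 0, 0]], [1, [-0.03, -0.85, 0], [0, 0, 0]], [1, [-0.03, -0.83, 0], [0, 0, 0]], [1, [0, 0, 0], [0, 0, 0]], [1, [0, 0, 0], [0, 0, 0]]]'

```text
t: 15.73
ee_pos: [0.5177, -0.2218, 0.1229]
tcp_rot: [[-0.986, 0.169, -0.001], [0.169, 0.986, 0.001], [0.002, 0.001, -1.0]]
wrist_force: [-0.2, 0.4, 0.0]
width: 0.999
finger_force: 0.0
```

Request:
jog_arm --rows '[[1, [0, 0, 0.8], [0, 0, 0]], [1, [0, 0, 0.8], [0, 0, 0]], [1, [0, 0, 0.7], [0, 0, 0]], [1, [0, 0, 0.7], [0, 0, 0]], [1, [0, 0, 0.6], [0, 0, 0]], [1, [0, 0, 0.5], [0, 0, 0]], [1, [0, 0, 0], [0, 0, 0]], [1, [0, 0, 0], [0, 0, 0]]]'

```text
t: 16.4
ee_pos: [0.5181, -0.2207, 0.0212]
tcp_rot: [[-0.986, 0.167, -0.001], [0.167, 0.986, 0.001], [0.001, 0.0, -1.0]]
wrist_force: [-0.0, 0.5, 0.2]
width: 0.996
finger_force: 0.0
```

Request:
jog_arm --rows '[[-1, [0, 0, 0], [0, 0, 0]], [-1, [0, 0, 0], [0, 0, 0]], [-1, [0, 0, 0], [0, 0, 0]], [-1, [0, 0, 0], [0, 0, 0]], [-1, [0, 0, 0], [0, 0, 0]], [-1, [0, 0, 0], [0, 0, 0]]]'

```text
t: 16.9
ee_pos: [0.5189, -0.2215, 0.0231]
tcp_rot: [[-0.986, 0.167, 0.002], [0.167, 0.986, -0.001], [-0.002, -0.001, -1.0]]
wrist_force: [-2.6, 2.9, 8.7]
width: 0.736
finger_force: 63.0
```

Request:
jog_arm --rows '[[-1, [0, 0, -0.4], [0, 0, 0]], [-1, [0, 0, -0.5], [0, 0, 0]], [-1, [0, 0, -0.5], [0, 0, 0]], [-1, [0, 0, -0.4], [0, 0, 0]], [-1, [0, 0, -0.2], [0, 0, 0]], [-1, [0, 0, 0], [0, 0, 0]], [-1, [0, 0, 0], [0, 0, 0]], [-1, [0, 0, 0], [0, 0, 0]], [-1, [0, 0, 0], [0, 0, 0]], [-1, [0, 0, 0], [0, 0, 0]]]'

```text
t: 17.73
ee_pos: [0.518, -0.2212, 0.071]
tcp_rot: [[-0.986, 0.167, -0.001], [0.167, 0.986, 0.0], [0.001, 0.0, -1.0]]
wrist_force: [-0.1, 0.2, -2.2]
width: 0.739
finger_force: 65.8
```

Request:
jog_arm --rows '[[-1, [0, 0, 0], [0, 0, 0]], [-1, [0, 0, 0], [0, 0, 0]]]'

```text
t: 17.9
ee_pos: [0.5182, -0.2213, 0.0713]
tcp_rot: [[-0.986, 0.167, -0.0], [0.167, 0.986, 0.0], [0.0, 0.0, -1.0]]
wrist_force: [0.6, 0.4, -1.3]
width: 0.735
finger_force: 65.8
```

Request:
jog_arm --rows '[[-1, [0, 0, 0], [0, 0, 0]], [-1, [0, 0, 0], [0, 0, 0]]]'

```text
t: 18.07
ee_pos: [0.5183, -0.2214, 0.0715]
tcp_rot: [[-0.986, 0.167, -0.0], [0.167, 0.986, 0.0], [0.0, -0.0, -1.0]]
wrist_force: [-0.3, 0.2, -1.8]
width: 0.732
finger_force: 65.8
```

Tin 2 (about 4.8 N) is clearly heaviest (tins 1 and 3 about 1.8 N). Put tin 3 back, return to tin 2.

Request:
jog_arm --rows '[[-1, [0, 0, 0.7], [0, 0, 0]], [-1, [0, 0, 0.7], [0, 0, 0]], [-1, [0, 0, 0.35], [0, 0, 0]], [-1, [0, 0, 0.2], [0, 0, 0]], [-1, [0, 0, 0], [0, 0, 0]], [-1, [0, 0, 0], [0, 0, 0]]]'

```text
t: 18.57
ee_pos: [0.5185, -0.2215, 0.0233]
tcp_rot: [[-0.986, 0.167, 0.0], [0.167, 0.986, -0.0], [-0.0, -0.0, -1.0]]
wrist_force: [-0.3, 0.2, -1.2]
width: 0.733
finger_force: 66.1
```

Request:
jog_arm --rows '[[1, [0, 0, 0], [0, 0, 0]], [1, [0, 0, 0], [0, 0, 0]], [1, [0, 0, 0], [0, 0, 0]], [1, [0, 0, 0], [0, 0, 0]], [1, [0, 0, -0.5], [0, 0, 0]], [1, [0, 0, -0.9], [0, 0, 0]], [1, [0, 0, -0.9], [0, 0, 0]], [1, [0, 0, -0.9], [0, 0, 0]], [1, [0, 0, -0.9], [0, 0, 0]], [1, [0, 0, 0], [0, 0, 0]]]'

```text
t: 19.4
ee_pos: [0.5198, -0.2222, 0.1309]
tcp_rot: [[-0.986, 0.167, 0.006], [0.167, 0.986, -0.003], [-0.006, -0.003, -1.0]]
wrist_force: [1.1, -0.0, 1.0]
width: 0.998
finger_force: 0.0
```

Request:
jog_arm --rows '[[1, [0.02, 0.85, 0], [0, 0, 0]], [1, [0.02, 0.85, 0], [0, 0, 0]], [1, [0.02, 0.85, 0], [0, 0, 0]], [1, [0.03, 0.85, 0], [0, 0, 0]], [1, [0.03, 0.83, 0], [0, 0, 0]], [1, [0, 0, 0], [0, 0, 0.35]], [1, [0, 0, 0], [0, 0, 0]], [1, [0, 0, 0], [0, 0, 0]]]'

```text
t: 20.07
ee_pos: [0.533, -0.117, 0.1257]
tcp_rot: [[-0.985, 0.173, 0.0], [0.173, 0.985, -0.0], [-0.0, -0.0, -1.0]]
wrist_force: [-0.6, 0.2, -0.8]
width: 0.998
finger_force: 0.0
```

Request:
jog_arm --rows '[[1, [0, 0, 0.8], [0, 0, 0]], [1, [0, 0, 0.8], [0, 0, 0]], [1, [0, 0, 0.7], [0, 0, 0]], [1, [0, 0, 0.7], [0, 0, 0]], [1, [0, 0, 0.6], [0, 0, 0]], [1, [0, 0, 0.6], [0, 0, 0]], [1, [0, 0, 0], [0, 0, 0]], [1, [0, 0, 0], [0, 0, 0]]]'

```text
t: 20.73
ee_pos: [0.5327, -0.1173, 0.0202]
tcp_rot: [[-0.985, 0.174, -0.001], [0.174, 0.985, 0.0], [0.001, 0.0, -1.0]]
wrist_force: [-0.1, -0.2, 0.7]
width: 1.0
finger_force: 0.0
```

Request:
jog_arm --rows '[[-1, [0, 0, 0], [0, 0, 0]], [-1, [0, 0, 0], [0, 0, 0]], [-1, [0, 0, 0], [0, 0, 0]], [-1, [0, 0, 0], [0, 0, 0]], [-1, [0, 0, 0], [0, 0, 0]], [-1, [0, 0, 0], [0, 0, 0]]]'

```text
t: 21.23
ee_pos: [0.5336, -0.1171, 0.0219]
tcp_rot: [[-0.985, 0.174, 0.002], [0.174, 0.985, -0.001], [-0.002, -0.001, -1.0]]
wrist_force: [-3.4, -2.0, 9.1]
width: 0.733
finger_force: 63.2
```

Request:
jog_arm --rows '[[-1, [0, 0, -0.4], [0, 0, 0]], [-1, [0, 0, -0.7], [0, 0, 0]], [-1, [0, 0, -0.8], [0, 0, 0]], [-1, [0, 0, -0.8], [0, 0, 0]], [-1, [0, 0, -0.8], [0, 0, 0]], [-1, [0, 0, -0.8], [0, 0, 0]], [-1, [0, 0, -0.8], [0, 0, 0]], [-1, [0, 0, -0.6], [0, 0, 0]], [-1, [0, 0, -0.3], [0, 0, 0]], [-1, [0, 0, 0], [0, 0, 0]]]'

```text
t: 22.07
ee_pos: [0.5335, -0.1168, 0.1724]
tcp_rot: [[-0.985, 0.173, 0.003], [0.173, 0.985, -0.001], [-0.003, -0.001, -1.0]]
wrist_force: [0.9, -1.0, -5.4]
width: 0.733
finger_force: 67.2
```

Request:
jog_arm --rows '[[-1, [0, 0, 0], [0, 0, 0]], [-1, [0, 0, 0], [0, 0, 0]], [-1, [0, 0, 0], [0, 0, 0]], [-1, [0, 0, 0], [0, 0, 0]], [-1, [0, 0, 0], [0, 0, 0]], [-1, [0, 0, 0], [0, 0, 0]]]'

```text
t: 22.57
ee_pos: [0.5329, -0.1166, 0.17]
tcp_rot: [[-0.985, 0.173, -0.001], [0.173, 0.985, 0.0], [0.001, 0.0, -1.0]]
wrist_force: [-0.4, 0.5, -4.3]
width: 0.732
finger_force: 67.2
```

```bash
python3 - <<'E'
from h import *
a=get_image("scene"); b=get_image("side")
cv2.imwrite("pics/f.png",np.hstack([cv2.resize(i[100:330,190:400,::-1],(390,427)) for i in(a,b)]))
s=observe(); print(s["t"],s["ee_pos"],s["wrist_force"],s["finger_force"])
E
```

```text
22.6667 [ 0.53299208 -0.11658286  0.17014155] [-0.20687712 -0.61148762 -5.74646471] 67.16232307255268
```

View pics/f.png

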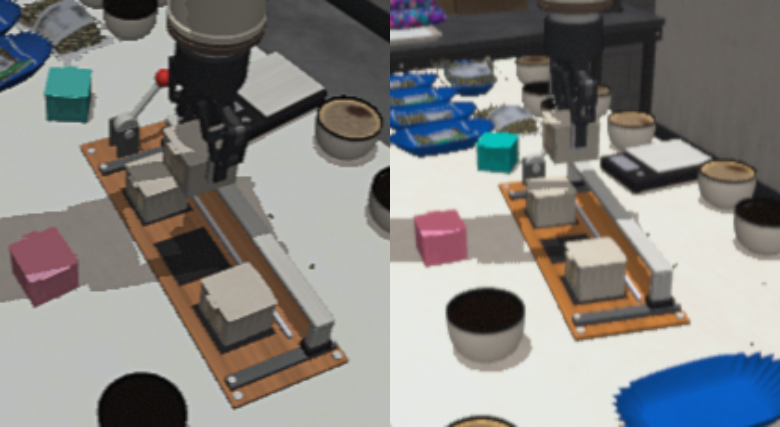

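Tin 2 is held level over its empty square (190,255), with tins 1 (157,195) and 3 (237,300) on theirs. The lever is back and the cup hasn't moved.

```bash
python3 -c "
from rig import *
print(sign_off())"
```

```text
the job is handed in; nothing more can be done
None
```

The job is handed in with the middle tin (tin 2), the heaviest at about 0.5 kg against about 0.2 kg for each of the others, held level with its underside about 15 cm above the table; tins 1 and 3 stand on their squares, the lever is fully back and the cup undisturbed, though sign-off returned no verdict.

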